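# Load the food processor for grating

### The job

Get the food processor ready to grate cheese: lift the top bowl off the nested pile and stand it upright in the middle of the round cork mat, leaving the other bowls nested where they are, and drop every chunk of cheese down the narrow feed neck into the clear jar of the processor. Only when all the cheese is inside, turn the selector on the motor housing clockwise, click by click, to the third mark after the thick stop mark. Do not disturb the mug, the soap bottle or the spice jar.

Things in the scene. Friction and masses are not known exactly. Their poses are not given: they have to be found in the camera images.
- processor: fixed food processor; origin at its underside on the jar axis. Base 275x150x30 mm. Clear jar 132 mm across to 115 mm height, then a 50 mm high cone, then a round feed neck (52 mm outside, 45 inside) to 215 mm, open down to the jar floor at 36 mm with a 42 mm high pointed hub. Motor housing: box 110 (x) x 120 (y) x 100 mm high, centred 135 mm to the processor's -x (robot side).
- neck (a point): centre of the mouth of the feed neck, at rim height; z up along the neck.
- selector (a joint): selector on the motor housing, rad: 0 with its white pointer at the thick stop mark (pointing to the processor's +y), growing clockwise seen from above, to 2.4. Seven marks 0.4 rad apart, with a sprung detent click at each (about 0.08 N m to pass): the third after the stop is at 1.2. It starts at the stop, first or second mark, and stays at the click where it is left.
- selector_grip (a point): on the selector axis, 126 mm above the worktop, at the height to grip its bar. Bar 42 long x 13 thick, its top 136 mm above the worktop; below it a disc 44 mm across, top at 110 mm. The point turns with the selector: bar along the point's y, white pointer on the half towards +y.
- bowl_top: white stoneware bowl, 130 mm across, 64 mm high, 0.24 to 0.39 kg; origin at the centre of its underside. The top 18 mm of its wall are vertical, 8 mm thick (pinch there, one finger inside; rim centre line at 61 mm radius); below it tapers to a 70 mm foot. Inner floor at 24 mm. The top one of the pile at the start, to be moved to the mat.
- bowl_mid: a bowl just like bowl_top, in the pile under it, its rim 24 mm lower; origin at the centre of its underside
- bowl_low: a bowl just like bowl_top, lowest of the pile, standing on the worktop; its rim 48 mm below that of bowl_top; origin at the centre of its underside
- mat: round cork mat, 160 mm across, 6 mm thick, fixed to the worktop; origin at the centre of its underside.
- board: wooden cutting board 220 (x) x 260 (y) x 14 mm, fixed; origin at the centre of its underside.
- chunk1: chunk of hard cheese with a darker rind at one end, a block 26 (its x) x 22 (y) x 22 (z) mm, 16 g; origin at its centre. Lies flat on the board at the start. Some chunks are absent from the start (then None).
- chunk2: chunk of hard cheese with a darker rind at one end, a block 26 (its x) x 22 (y) x 22 (z) mm, 16 g; origin at its centre. Lies flat on the board at the start. Some chunks are absent from the start (then None).
- chunk3: chunk of hard cheese with a darker rind at one end, a block 26 (its x) x 22 (y) x 22 (z) mm, 16 g; origin at its centre. Lies flat on the board at the start. Some chunks are absent from the start (then None).
- chunk4: chunk of hard cheese with a darker rind at one end, a block 26 (its x) x 22 (y) x 22 (z) mm, 16 g; origin at its centre. Lies flat on the board at the start. Some chunks are absent from the start (then None).
- chunk5: chunk of hard cheese with a darker rind at one end, a block 26 (its x) x 22 (y) x 22 (z) mm, 16 g; origin at its centre. Lies flat on the board at the start. Some chunks are absent from the start (then None).
- chunk6: chunk of hard cheese with a darker rind at one end, a block 26 (its x) x 22 (y) x 22 (z) mm, 16 g; origin at its centre. Lies flat on the board at the start. Some chunks are absent from the start (then None).
- mug: mug, 80 mm across, 95 mm high; origin at the centre of its underside. Leave alone.
- soap: blue soap bottle, 64 mm across, 190 mm high; origin at the centre of its underside. Leave alone.
- spice: small amber spice jar, 52 mm across, 90 mm high; origin at the centre of its underside. Leave alone.
There are look-alikes about, which are no part of the job. Leave any blue look-alike of the chunk5 alone. What is shaped like the chunk2 but turquoise is not meant.

How it is judged:
By the outcome, as a careful person would: the job done as asked, in the order asked, and still so for the second after the job is handed in, with the robot touching nothing.
Of chunk1, chunk2, chunk3, chunk4, chunk5, chunk6 only 4 to 6 are there at a start; the rules pass over those that are not, and their reading is None.
At some moment in a run one of chunk1, chunk2, chunk3, chunk4, chunk5, chunk6 may be knocked a few centimetres aside while the robot is not near it.
Once in a run the grip may slacken for a moment while it holds something.
It also fails if it takes over 210 s, if anything falls off the work surface, if the arm or the gripper's body presses on something with over 40 N, if the wrist force passes 120 N, or if a joint passes its speed limit or range.

### The arm

A 7-joint arm with a two-finger parallel gripper is mounted at the origin on the work surface. World frame = base frame: x ahead of the robot, y to its left, z up, the work surface at z = 0. Lengths are in m, angles in rad, forces in N, time in s.
With the tool pointing down it reaches from about 0.4 to 0.85 m from the base axis. Payload 10.4 kg.
Tool frame: the origin (TCP) lies on the centre line of the jaws, within the pads' length; the fingertips stand 8 mm ahead of it and the grasp point (between the pads) lies 11 mm behind it (r.finger_overhang is the distance from the TCP to the fingertips, in m); z points along the fingers, y is the line along which they close (so a half turn about z gives the same grasp; the last joint's range is limited). The gripper opens to 87 mm and grips with 3 to 60 N. Pads are 19 mm wide; open, the fingers measure 117 mm over their backs; the gripper's body (75 mm by 190 mm) begins 51 mm behind the grasp point.
Start: joints at [-1.229, 0.332, -0.065, 1.46, 0.022, 1.35, -0.088], TCP at [0.223, 0.584, 0.231] pointing down, gripper open.
Joint ranges: [-2.6, 2.6], [-0.5, 2.12], [-1.47, 1.34], [0.16, 2.42], [-1.27, 4.41], [0.06, 2.06], [-2.6, 2.6]. Speed limits (rad/s): [2.22, 2.22, 2.79, 2.79, 3.14, 3.14, 3.14].

### API

Orientations are given as a unit quaternion [x, y, z, w].
In Python, from bench import r, vision gives the robot as it stands.
- The arm moves only by the tool drive_tool, never from a script. Its argument "series" is a list of rows, each a list of 2 entries, a list of its own where there are three numbers: the shift along the world's x, y, z in cm, then the turn about the world's z in degrees. A call has exactly 10 rows; each row shifts and turns the commanded pose from where the row before left it; what a row does not reach is not made up. A row lasts 1/8 s, in which the tool goes at most 62.5 mm and 10.7 degrees, less where a joint would pass 70% of its speed; a pose out of reach is approached as far as the arm can. A call with a gripper value outside its range is refused whole. "hand" is the closure, from 0 (fully open) to 1 (shut), set as the call begins (left out, the last holds). The fingers move at their own pace and stop on an object; "newtons" is the grip in N (left out, the last holds). Time passes only in rows, so rows that do not move let the fingers close, or fill a call up. It gives the time, the measured TCP pose, the force, the opening and the grip force at its end, in the units of the state.
- r.read_state(): the state, without advancing time (a new reading comes with each control period).
- vision.camera(name): name is "side" or "top" or "wrist"; returns a dict with "color" (400x640x3 uint8, red, green, blue), "intrinsics" (3x3 intrinsics, pixels), "k1" (the pictures are not rectified: a ray, as slopes to the right and down, at radius r is drawn at 1 + k1 r^2 times it, then the intrinsics apply), "R" (3x3) and "t" (3): a world point X has camera coordinates R X + t; the wrist camera has in their place "mount" (4x4, takes a point from camera to tool coordinates, whose origin is the TCP and whose axes are the flange's). Camera axes: x right, y down, z forward; pixel columns grow to the right and rows downward; lengths in m; the calibration is good to about 2 mm. A picture is of the moment at which its call begins: read the wrist's pose just before it. There is no depth.
- r.close_job(): hands the job in; it is judged then, once.
The state is a dict: "time": time; "joint_positions": joint angles; "joint_vel": joint speeds; "joint_torque": joint torques, N m; "ee_pos": TCP position; "eef_rot": TCP orientation; "ft_force": force on the tool from outside, world axes, zero at the start; "torque": the same for the moment, N m; "width": finger opening in m; "grip_force": force on a finger pad.
Only numpy, scipy, OpenCV 4.12 (cv2) and the standard library are available. Lean on these libraries where they do the work, as an engineer would, in place of code of your own. Each camera call takes 0.05 s, during which the arm holds its last target. There are 200 camera calls.

## Working session

There is one attempt and no reset: what is moved stays moved. The work goes in short steps, Python scripts to look and compute and a tool call to move; the robot and the scene stay as the last step left them, time stands still between calls to the robot, and variables do not carry over. Pictures are saved under pics/ and viewed, at most 14 in all, crops included, and the job is handed in when it is done.

Besides the shell and the picture viewer there is one more tool, called after "Emit:" as name([rows], argument=value, ...), one row to a line, values as JSON. drive_tool: Moves the arm, as the interface text tells. Its arguments: {"type":"object","properties":{"series":{"type":"array"},"hand":{"type":"number"},"newtons":{"type":"number"}},"required":["series"]}

```bash
ls; mkdir -p pics; cat > h.py <<'E'
import numpy as np, cv2
from scipy.spatial.transform import Rotation as Ro
from bench import r, vision
def shot(name,fn=None):
    s=r.read_state(); c=vision.camera(name)
    if name=="wrist":
        T=np.eye(4);T[:3,:3]=Ro.from_quat(s['eef_rot']).as_matrix();T[:3,3]=s['ee_pos']
        W=T@np.array(c['mount']); c['R']=W[:3,:3].T; c['t']=-c['R']@W[:3,3]
    if fn: cv2.imwrite('pics/'+fn,c['color'][:,:,::-1])
    return c
def ray(c,u,v):
    K=np.array(c['intrinsics']); d=np.array([(u-K[0,2])/K[0,0],(v-K[1,2])/K[1,1]]); x=d.copy()
    for _ in range(20): x=d/(1+c['k1']*(x@x))
    R=np.array(c['R']); return -R.T@np.array(c['t']), R.T@np.array([x[0],x[1],1])
def at(c,u,v,z):
    o,d=ray(c,u,v); return o+d*(z-o[2])/d[2]
def tri(a,ua,b,ub):
    o1,d1=ray(a,*ua);o2,d2=ray(b,*ub)
    k=np.linalg.lstsq(np.c_[d1,-d2],o2-o1,rcond=None)[0]
    p,q=o1+k[0]*d1,o2+k[1]*d2
    return (p+q)/2,np.linalg.norm(p-q)
def px(c,X):
    p=np.array(c['R'])@np.array(X)+np.array(c['t']); x=p[:2]/p[2]; x=x*(1+c['k1']*(x@x))
    K=np.array(c['intrinsics']); return K[0,0]*x[0]+K[0,2],K[1,1]*x[1]+K[1,2]
E
python3 - <<'E'
from h import *
import pickle
d={n:shot(n,n+'0.png') for n in('top','side','wrist')}
pickle.dump(d,open('d0.pkl','wb'))
for n in d: print(n,np.round(d[n]['R'],2).tolist(),np.round(d[n]['t'],3),d[n]['intrinsics'],d[n]['k1'])
print(d['wrist']['mount'], r.read_state())
E
```

```text
pics
top [[-0.03, -1.0, -0.01], [-0.99, 0.03, -0.13], [0.13, 0.0, -0.99]] [-0.023  0.57   1.32 ] [[416.29734906   0.         321.17552054]
 [  0.         416.29734906 199.16951622]
 [  0.           0.           1.        ]] -0.09489347154045445
side [[0.94, -0.33, 0.01], [-0.19, -0.59, -0.79], [0.27, 0.74, -0.62]] [-0.534  0.195  1.1  ] [[428.00215589   0.         317.25878839]
 [  0.         428.00215589 200.24482948]
 [  0.           0.           1.        ]] -0.06740249139435349
wrist [[0.36, 0.93, 0.0], [0.89, -0.34, 0.29], [0.27, -0.1, -0.96]] [-0.626 -0.035  0.389] [[360.72246619   0.         320.70072528]
 [  0.         360.72246619 201.29687216]
 [  0.           0.           1.        ]] -0.07449813386566435
[[ 2.22589393e-04 -9.56812037e-01 -2.90707201e-01  7.98812058e-02]
 [ 9.99998333e-01 -3.13913425e-04  1.79887242e-03  5.63629928e-04]
 [-1.81243968e-03 -2.90707116e-01  9.56810372e-01 -1.53340065e-01]
 [ 0.00000000e+00  0.00000000e+00  0.00000000e+00  1.00000000e+00]] {'time': 0.15, 'joint_positions': array([-1.22860168,  0.33273616, -0.06469567,  1.46070871,  0.0215821 ,
        1.34990956, -0.08850797]), 'joint_vel': array([ 0.00062443, -0.00224739, -0.00033359, -0.00305036, -0.00052564,
       -0.0008291 , -0.00052651]), 'joint_torque': array([ 6.57579949e-04, -6.23625040e+01,  2.47735216e-02, -3.90142715e+01,
       -6.12141564e-02,  3.71938257e-02,  6.99319344e-05]), 'ee_pos': array([0.22287254, 0.58362048, 0.22994974]), 'eef_rot': array([ 1.81387583e-01,  9.83411541e-01, -5.27291808e-04, -8.26984158e-05]), 'ft_force': array([-0.87601187, -0.67336874,  0.36476494]), 'torque': array([-0.0356666 ,  0.01571061, -0.05769111]), 'grip_force': 0.0, 'width': 0.08671302952149886}
```

View pics/top0.png

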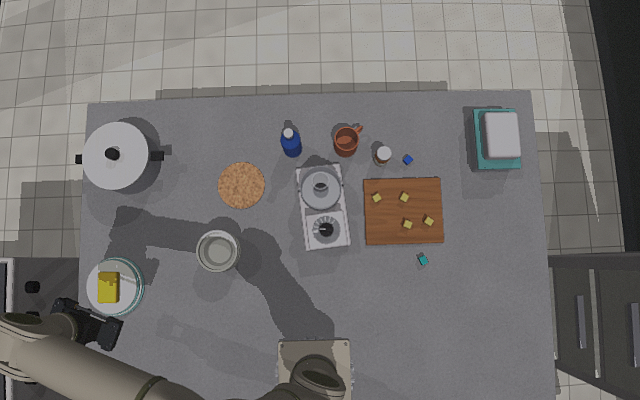

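View pics/side0.png

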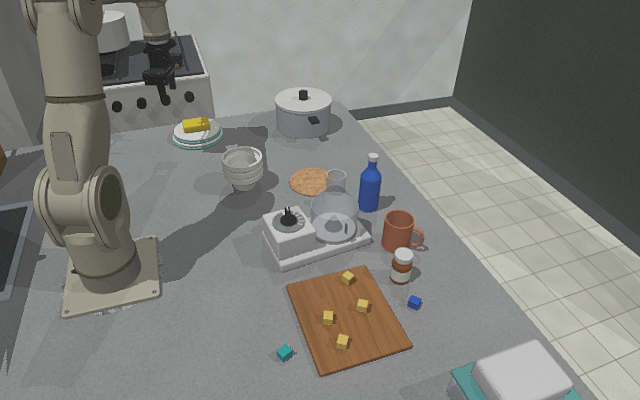

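The top view shows four yellow chunks on the board at (377,198), (404,197), (407,224) and (429,221). The look-alikes are a blue cube (408,160), a turquoise cube (423,260) and a yellow block on the plate (108,287). The bowls are at (218,251), the mat at (241,185), the neck at (320,187) and the selector at (326,229). The side view shows the same four chunks, at (348,278), (362,305), (328,317) and (343,341). I'll measure these and check in close crops.

```bash
python3 - <<'E'
from h import *
import pickle
d=pickle.load(open('d0.pkl','rb'));t,s=d['top'],d['side']
a=cv2.resize(t['color'][150:270,180:450],None,fx=2.9,fy=2.9,interpolation=cv2.INTER_CUBIC)
cv2.imwrite('pics/c1.png',a[:,:,::-1])
b=cv2.resize(s['color'][140:360,210:430],None,fx=2.7,fy=2.7,interpolation=cv2.INTER_CUBIC)
cv2.imwrite('pics/c2.png',b[:,:,::-1])
for n,c in(('top',t),('side',s)):
    hsv=cv2.cvtColor(c['color'],cv2.COLOR_RGB2HSV)
    m=cv2.inRange(hsv,(22,90,90),(35,255,255))
    k,l,st,ce=cv2.connectedComponentsWithStats(m)
    for i in range(1,k):
        if st[i,4]>8: print(n,ce[i].round(1),st[i,4],np.round(at(c,*ce[i],0.03),3))
    m=cv2.inRange(hsv,(8,60,100),(20,255,255))
    k,l,st,ce=cv2.connectedComponentsWithStats(m)
    for i in range(1,k):
        if st[i,4]>300: print(n,'orange',ce[i].round(1),st[i],np.round(at(c,*ce[i],0.006),3))
print(tri(t,(408,160),s,(414,302)))
print('neck',tri(t,(320.5,187),s,(336.5,175)))
print('bowl',tri(t,(218,250.5),s,(243,157)))
E
```

```text
top [376.1 197.5] 51 [ 0.571 -0.219  0.03 ]
top [403.8 197.1] 50 [ 0.569 -0.311  0.03 ]
top [428.9 221. ] 49 [ 0.488 -0.389  0.03 ]
top [407.6 223.9] 50 [ 0.48  -0.318  0.03 ]
top [107.  287.1] 587 [0.297 0.677 0.03 ]
top orange [240.8 184.8] [ 218  162   47   47 1735] [0.63  0.231 0.006]
top orange [403.2 210.9] [ 364  178   80   67 4662] [ 0.526 -0.311  0.006]
side [195.6 124.4] 358 [0.301 0.706 0.03 ]
side [346.8 276.4] 89 [ 0.568 -0.219  0.03 ]
side [361.8 304.7] 113 [ 0.567 -0.313  0.03 ]
side [327.7 316.9] 115 [ 0.479 -0.319  0.03 ]
side [341.9 340.9] 134 [ 0.487 -0.389  0.03 ]
side orange [308.6 181. ] [290 168  38  28 839] [0.616 0.232 0.006]
side orange [399.  230.5] [ 382  210   43   44 1133] [ 0.789 -0.084  0.006]
side orange [345.8 319.6] [ 286  265  127  112 7962] [ 0.524 -0.324  0.006]
(array([ 0.69744936, -0.33506165,  0.0138011 ]), np.float64(4.015550525931842e-06))
neck (array([ 0.5898893 , -0.04071022,  0.21463287]), np.float64(0.02032393654544873))
bowl (array([0.41135337, 0.28120854, 0.11122175]), np.float64(0.004285826074409126))
```

View pics/c1.png

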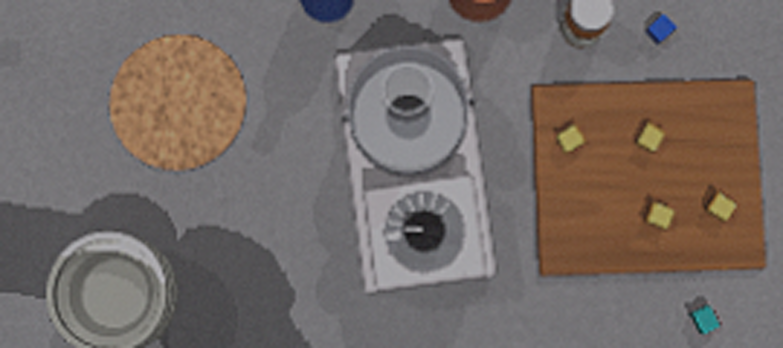

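View pics/c2.png

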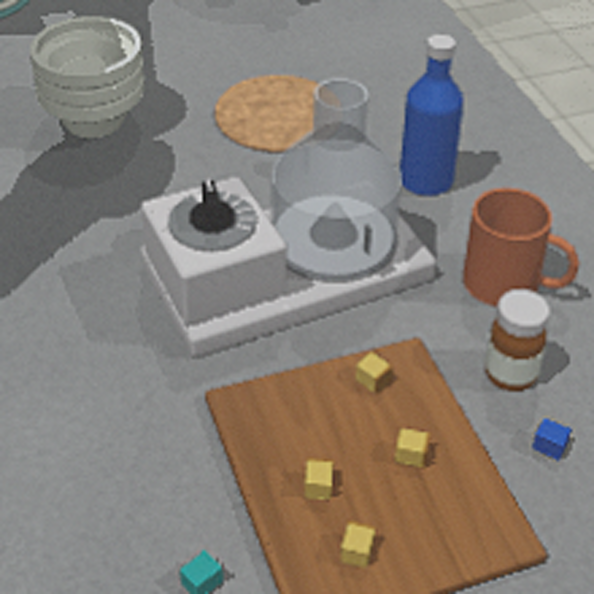

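The crops confirm that the four yellow chunks with rinds are on the board, and that the blue and turquoise cubes lie off it. The neck rim centre is at about (320.7,179.3) in the top view and (336.3,174.4) in the side view. The bowl rim is at 0.111 m, against 0.112 expected. I'll start with the bowl and go above the pinch point first.

Emit:
drive_tool([
  [[3,-3.5,0],0],
  [[3,-3.5,0],0],
  [[3,-3.5,0],0],
  [[3,-3.5,0],0],
  [[3,-3.5,0],0],
  [[3,-3.5,0],0],
  [[3,-3.6,-1],0],
  [[0,0,-1],0],
  [[0,0,0],0],
  [[0,0,0],0],
], hand=0.2, newtons=60)

```text
time: 1.4
ee_pos: [0.4321, 0.3391, 0.2108]
eef_rot: [0.18, 0.984, 0.0, -0.0]
ft_force: [0.0, -0.3, -0.7]
width: 0.0698
grip_force: 0.0
```

```bash
python3 - <<'E'
from h import *
import pickle
c=shot('wrist','w1.png'); pickle.dump(c,open('w1.pkl','wb'))
s=r.read_state(); print(s['ee_pos'],s['width'],s['joint_positions'])
for n,z in((61,.112),(65,.112),(57,.112)):
    print([tuple(np.round(px(c,[.411+n/1000*np.cos(a),.281+n/1000*np.sin(a),z]),0)) for a in np.arange(0,6.2,np.pi/2)])
d=pickle.load(open('d0.pkl','rb'))
print('neck',tri(d['top'],(320.7,179.3),d['side'],(336.3,174.4)))
E
```

```text
[0.43227845 0.33909175 0.2109328 ] 0.06972071488609048 [-0.85616287  0.17461937  0.12154952  1.6993231  -0.02245522  1.26846627
  0.47825817]
[(np.float64(268.0), np.float64(276.0)), (np.float64(313.0), np.float64(178.0)), (np.float64(199.0), np.float64(129.0)), (np.float64(163.0), np.float64(234.0))]
[(np.float64(270.0), np.float64(280.0)), (np.float64(318.0), np.float64(176.0)), (np.float64(197.0), np.float64(123.0)), (np.float64(159.0), np.float64(235.0))]
[(np.float64(266.0), np.float64(272.0)), (np.float64(307.0), np.float64(180.0)), (np.float64(202.0), np.float64(134.0)), (np.float64(168.0), np.float64(232.0))]
neck (array([ 0.60160304, -0.03881386,  0.21460975]), np.float64(0.0013505329944583642))
```

View pics/w1.png

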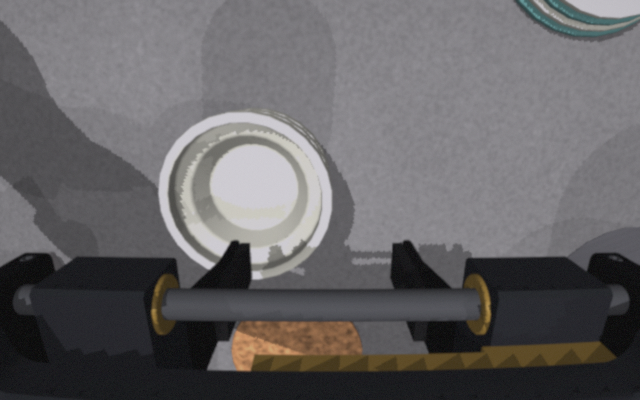

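The wrist view shows the top bowl's outer rim spanning columns 159–332 and rows 112–280. I'll intersect those extremes at rim height.

```bash
python3 - <<'E'
from h import *
import pickle
c=pickle.load(open('w1.pkl','rb'))
P=[at(c,u,v,.112)for u,v in((159,195),(332,193),(245,111),(248,280))]
print(np.round(P,4),np.linalg.norm(P[0]-P[1]),np.linalg.norm(P[2]-P[3]),(P[0]+P[1])/2,(P[2]+P[3])/2)
ctr=(P[0]+P[1])/2
from scipy.optimize import least_squares
g=cv2.cvtColor(c['color'],cv2.COLOR_RGB2GRAY)
e=cv2.dilate(cv2.Canny(g[100:262,140:345],60,150),None)*0+cv2.Canny(g[100:262,140:345],60,150)
ys,xs=np.nonzero(e); Q=np.array([at(c,x+140,y+100,.112)[:2] for x,y in zip(xs,ys)])
p=ctr[:2]
for tol in(.012,.006,.004):
    k=abs(np.hypot(*(Q-p).T)-.065)<tol
    p=least_squares(lambda q:np.hypot(*(Q[k]-q).T)-.065,p,loss='soft_l1',f_scale=.001).x
    print(p,k.sum())
E
```

```text
[[0.3825 0.2316 0.112 ]
 [0.4264 0.3512 0.112 ]
 [0.3507 0.3158 0.112 ]
 [0.4696 0.2648 0.112 ]] 0.1274155223985951 0.1294010928658816 [0.40447952 0.29135697 0.112     ] [0.41016093 0.29027263 0.112     ]
[0.40702219 0.29008967] 1222
[0.4093338  0.28969917] 724
[0.40967821 0.28933959] 644
```

Emit:
drive_tool([
  [[-0.1,0.7,-2],0],
  [[0,0,-2.5],0],
  [[0,0,-2.5],0],
  [[0,0,-2],0],
  [[0,0,-1],0],
  [[0,0,-0.6],0],
  [[0,0,0],0],
  [[0,0,0],0],
  [[0,0,0],0],
  [[0,0,0],0],
])

```text
time: 2.7
ee_pos: [0.4321, 0.345, 0.1049]
eef_rot: [0.181, 0.983, 0.0, 0.0]
ft_force: [0.1, -0.5, -0.6]
width: 0.0696
grip_force: 0.0
```

Emit:
drive_tool([
  [[0,0,0],0],
  [[0,0,0],0],
  [[0,0,0],0],
  [[0,0,0],0],
  [[0,0,0],0],
  [[0,0,0],0],
  [[0,0,0],0],
  [[0,0,0],0],
  [[0,0,0],0],
  [[0,0,0],0],
], hand=1, newtons=60)

```text
time: 3.95
ee_pos: [0.4316, 0.345, 0.1055]
eef_rot: [0.181, 0.983, 0.0, -0.0]
ft_force: [-5.1, -2.1, 10.1]
width: 0.0076
grip_force: 61.2
```

Emit:
drive_tool([
  [[0,0,0.5],0],
  [[0,0,1],0],
  [[0,0,1.5],0],
  [[0,0,2],0],
  [[0,0,1.5],0],
  [[0,0,0],0],
  [[1,-0.3,0],0],
  [[2,-0.5,0],0],
  [[2.5,-0.6,0],0],
  [[2.5,-0.7,0],0],
])

```text
time: 5.2
ee_pos: [0.514, 0.3227, 0.1688]
eef_rot: [0.182, 0.983, -0.0, -0.0]
ft_force: [-1.0, 0.1, -3.6]
width: 0.0076
grip_force: 66.6
```

Emit:
drive_tool([
  [[2.5,-0.7,0],0],
  [[2.5,-0.7,0],0],
  [[2.5,-0.7,-0.5],0],
  [[2.5,-0.7,-1],0],
  [[2.1,-0.5,-1.5],0],
  [[1.5,-0.3,-1.5],0],
  [[0.5,-0.1,-1.5],0],
  [[0,0,-1],0],
  [[0,0,0],0],
  [[0,0,0],0],
])

```text
time: 6.45
ee_pos: [0.6529, 0.2875, 0.1004]
eef_rot: [0.181, 0.983, 0.0, 0.0]
ft_force: [-1.7, 0.2, -5.3]
width: 0.0075
grip_force: 66.6
```

```bash
python3 - <<'E'
from h import *
t=shot('top');s=shot('side')
a=cv2.resize(t['color'][150:230,190:310],(600,400),interpolation=cv2.INTER_CUBIC)
b=cv2.resize(s['color'][110:220,240:350],(400,400),interpolation=cv2.INTER_CUBIC)
o=np.hstack([a,b]); o=cv2.resize(o,None,fx=.8,fy=.8)
cv2.imwrite('pics/m1.png',o[:,:,::-1])
E
```

```text
(no output)
```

View pics/m1.png

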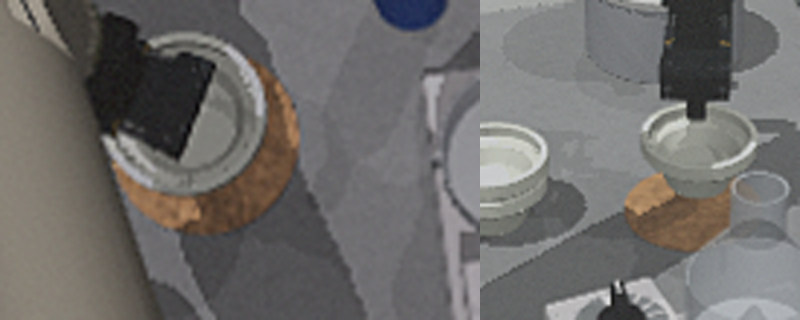

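The bowl is level in the grip above the mat, with its rim centre at about (236.5,178) in the top view. I'll check where that puts its centre.

```bash
python3 - <<'E'
from h import *
t=shot('top');print(at(t,236.5,178,.107),at(t,241.3,185,.006))
print([np.round(px(t,[.63+.065*np.cos(a),.231+.065*np.sin(a),.107])) for a in np.arange(0,6,np.pi/2)])
s=shot('side');
m=cv2.inRange(cv2.cvtColor(t['color'],cv2.COLOR_RGB2HSV),(8,60,60),(20,255,255))[150:220,190:290]
ys,xs=np.nonzero(m);print(xs.min()+190,xs.max()+190,ys.max()+150)
E
```

```text
[0.63389374 0.22498898 0.107     ] [0.62892344 0.22969923 0.006     ]
[array([235., 159.]), array([214., 180.]), array([235., 200.]), array([255., 179.])]
218 264 208
```

Emit:
drive_tool([
  [[-0.2,0.3,-1],0],
  [[0,0,-1],0],
  [[0,0,-0.8],0],
  [[0,0,-0.4],0],
  [[0,0,-0.3],0],
  [[0,0,-0.1],0],
  [[0,0,-0.1],0],
  [[0,0,0],0],
  [[0,0,0],0],
  [[0,0,0],0],
])

```text
time: 7.9
ee_pos: [0.6513, 0.291, 0.0642]
eef_rot: [0.181, 0.983, 0.001, 0.001]
ft_force: [-2.6, 3.4, 6.8]
width: 0.0077
grip_force: 68.2
```

Emit:
drive_tool([
  [[0,0,0],0],
  [[0,0,0],0],
  [[0,0,0],0],
  [[0,0,0],0],
  [[0,0,0],0],
  [[0,0,1],0],
  [[0,0,3],0],
  [[0,0,5],0],
  [[0,0,5],0],
  [[0,0,5],0],
], hand=0.3)

```text
time: 9.15
ee_pos: [0.6508, 0.2898, 0.2552]
eef_rot: [0.181, 0.983, 0.0, 0.0]
ft_force: [1.5, -0.3, -0.1]
width: 0.061
grip_force: 0.0
```

Emit:
drive_tool([
  [[-1,-3,2],0],
  [[-1,-5,2],-7],
  [[-1,-5,1],-7],
  [[-1,-5,0],-7],
  [[-1,-5,0],-8],
  [[-1,-5,0],-8],
  [[-1,-5,0],-8],
  [[-1,-5,0],-8],
  [[-1,-5,0],-8],
  [[-1,-5,0],-8],
])

```text
time: 10.4
ee_pos: [0.5504, -0.1917, 0.3036]
eef_rot: [0.708, 0.706, 0.001, 0.0]
ft_force: [0.5, 0.7, 0.1]
width: 0.0612
grip_force: 0.0
```

Emit:
drive_tool([
  [[-1,-5,-1],0],
  [[-1,-5,-1],0],
  [[-1,-3,-1],0],
  [[0,-2,-1],0],
  [[0,0,0],0],
  [[0,0,0],0],
  [[0,0,0],0],
  [[0,0,0],0],
  [[0,0,0],0],
  [[0,0,0],0],
])

```text
time: 11.65
ee_pos: [0.521, -0.34, 0.2627]
eef_rot: [0.706, 0.708, 0.0, 0.0]
ft_force: [-0.7, -0.5, -0.4]
width: 0.0609
grip_force: 0.0
```

```bash
cat >> h.py <<'E'
def chunks(c,z=.036):
    hsv=cv2.cvtColor(c['color'],cv2.COLOR_RGB2HSV)
    m=cv2.inRange(hsv,(22,90,60),(35,255,255)); k,l,st,ce=cv2.connectedComponentsWithStats(m); out=[]
    for i in range(1,k):
        if st[i,4]<60: continue
        ys,xs=np.nonzero(l==i); h=cv2.convexHull(np.c_[xs,ys].astype(np.float32))[:,0]
        Q=np.array([at(c,u,v,z)[:2] for u,v in h],np.float32)*1000
        (x,y),(w,hh),a=cv2.minAreaRect(Q); a=a if w>hh else a+90
        out.append((x/1000,y/1000,max(w,hh),min(w,hh),a%180,*ce[i],st[i,4]))
    return out
E
python3 - <<'E'
from h import *
import pickle
c=shot('wrist','w2.png'); pickle.dump(c,open('w2.pkl','wb'))
s=r.read_state(); print(s['ee_pos'],s['eef_rot'])
for q in chunks(c): print(np.round(q,3))
t=shot('top'); hsv=cv2.cvtColor(t['color'],cv2.COLOR_RGB2HSV); 
a=cv2.resize(t['color'][140:280,170:350],None,fx=4,fy=4,interpolation=cv2.INTER_CUBIC)
cv2.imwrite('pics/t2.png',a[:,:,::-1])
E
```

```text
[ 0.52095977 -0.34003968  0.26258565] [7.06472807e-01 7.07740186e-01 4.78757743e-05 7.75285847e-06]
[ 5.70000e-01 -2.18000e-01  2.23470e+01  2.20170e+01  1.16369e+02
  3.70300e+02  5.04370e+01  5.17000e+02]
[ 5.69000e-01 -3.09000e-01  2.29600e+01  2.06880e+01  1.46965e+02
  3.64153e+02  1.41948e+02  3.46000e+02]
[ 4.81000e-01 -3.16000e-01  2.24750e+01  2.10680e+01  6.32520e+01
  2.82305e+02  1.48201e+02  4.13000e+02]
[  0.488  -0.386  21.934  21.236  54.856 290.616 210.933 357.   ]
```

View pics/w2.png

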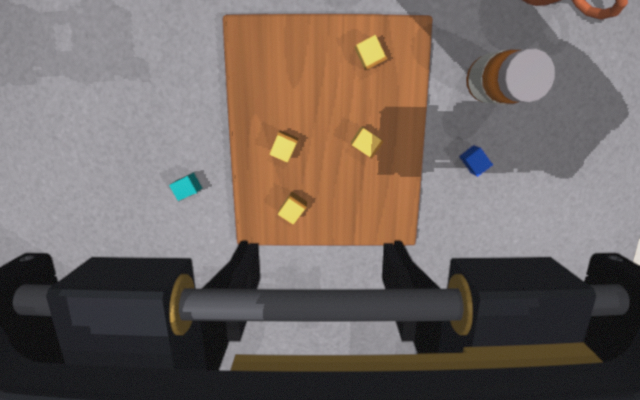

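View pics/t2.png

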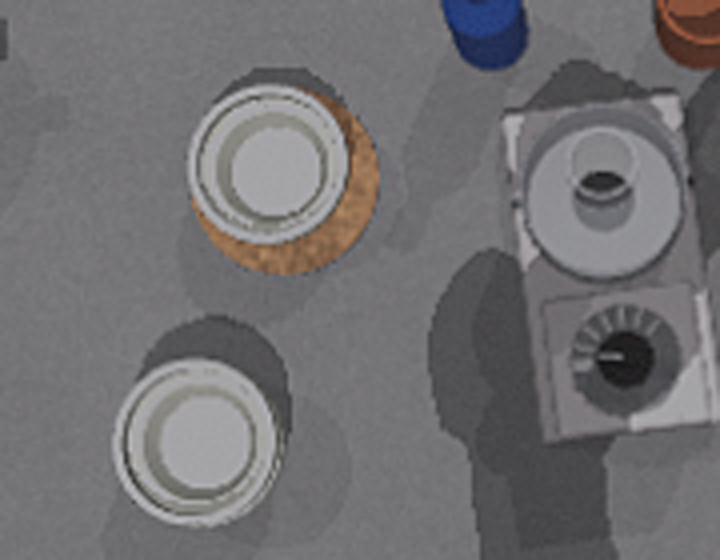

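The wrist view shows the chunks at (370,50), (364,142), (282,148) and (291,211). The turquoise look-alike is at (184,187) and the blue one at (476,160). The bowl stands on the mat, with its rim centre at (237,181) in the full top image, and the other two are still nested. Positions from the wrist, top and side views agree within 3 mm. I'll take the chunk at (0.488,-0.386) first.

Emit:
drive_tool([
  [[-1.3,-1.7,-3],-9],
  [[-1,-1.5,-4],-9],
  [[-1,-1.5,-4],-9],
  [[0,0,-4],-8],
  [[0,0,-4],0],
  [[0,0,-2.5],0],
  [[0,0,-1.3],0],
  [[0,0,-0.5],0],
  [[0,0,0],0],
  [[0,0,0],0],
], hand=0.45, newtons=25)

```text
time: 13.0
ee_pos: [0.4885, -0.3875, 0.0306]
eef_rot: [0.887, 0.463, 0.0, 0.001]
ft_force: [-0.2, -0.2, 0.6]
width: 0.0478
grip_force: 0.0
```

Emit:
drive_tool([
  [[0,0,0],0],
  [[0,0,0],0],
  [[0,0,0],0],
  [[0,0,0],0],
  [[0,0,0],0],
  [[0,0,1],0],
  [[0,0,4],0],
  [[0,0,5],0],
  [[0,0,5],0],
  [[0,0,5],0],
], hand=1)

```text
time: 14.25
ee_pos: [0.4877, -0.3871, 0.232]
eef_rot: [0.887, 0.462, 0.0, 0.0]
ft_force: [1.4, 0.0, -0.4]
width: 0.0223
grip_force: 25.0
```

```bash
python3 - <<'E'
from h import *
t=shot('top');print('bowl',at(t,237.25,181.25,.070)); s=r.read_state(); print(s['ee_pos'],s['width'],s['joint_positions'].round(2))
E
```

```text
bowl [0.63032658 0.2302533  0.07      ]
[ 0.48921918 -0.38908745  0.23888563] 0.0217738727749548 [-0.    0.4   0.8   1.49 -0.29  1.37  0.21]
```

Emit:
drive_tool([
  [[0.4,2,2],0],
  [[1,4,2],0],
  [[1,4.5,0],0],
  [[1,4.5,0],0],
  [[1,4.5,0],0],
  [[1,4.4,0],0],
  [[1,3,0],0],
  [[0.7,2,0],0],
  [[0,0,0],0],
  [[0,0,0],0],
])

```text
time: 15.55
ee_pos: [0.5585, -0.1, 0.2697]
eef_rot: [0.887, 0.462, -0.0, 0.0]
ft_force: [0.3, -0.5, 0.4]
width: 0.0216
grip_force: 25.0
```

```bash
python3 - <<'E'
from h import *
import pickle
c=shot('wrist','w3.png'); pickle.dump(c,open('w3.pkl','wb'))
s=r.read_state(); print(s['ee_pos'],s['width'],[np.round(px(c,[.6016,-.0388,z])) for z in (.2146,.12)])
E
```

```text
[ 0.55850102 -0.10006982  0.26971584] 0.021479671081431714 [array([321., 104.]), array([321., 100.])]
```

View pics/w3.png

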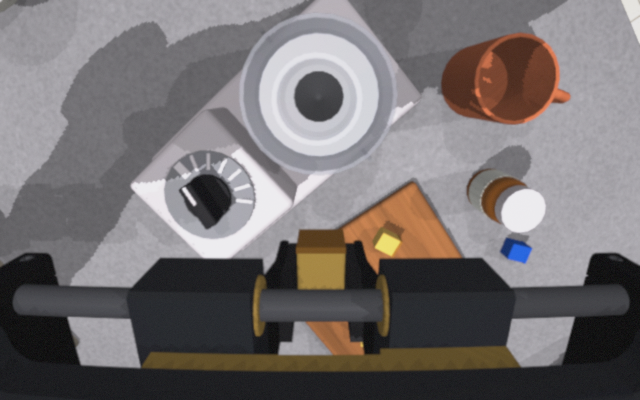

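The held chunk is at (320,265), the feed neck and hub at (319,96), and the selector at (207,195) with its pointer at about (187,197). I'll fit the rim circle at rim height.

```bash
python3 - <<'E'
from h import *
import pickle
from scipy.optimize import least_squares
c=pickle.load(open('w3.pkl','rb')); K=np.array(c['intrinsics'])
print('hub',at(c,319,96,.078))
a=cv2.resize(c['color'][0:240,130:420],None,fx=2.4,fy=2.4,interpolation=cv2.INTER_CUBIC);cv2.imwrite('pics/w3c.png',a[:,:,::-1])
g=cv2.GaussianBlur(cv2.cvtColor(c['color'],cv2.COLOR_RGB2GRAY),(3,3),0)
e=cv2.Canny(g,15,40); ys,xs=np.nonzero(e[0:230,220:420]); xs+=220
for z,R in((.215,.026),(.215,.0225),(.115,.066)):
    Q=np.array([at(c,x,y,z)[:2] for x,y in zip(xs,ys)]); best=None
    for dx in np.arange(-.01,.011,.001):
        for dy in np.arange(-.01,.011,.001):
            p=np.array([.6016+dx,-.0388+dy]); n=(abs(np.hypot(*(Q-p).T)-R)<.0008).sum()
            if best is None or n>best[0]: best=(n,p.round(4))
    print(z,R,best)
E
```

```text
hub [ 0.60197749 -0.03518931  0.078     ]
0.215 0.026 (np.int64(239), array([ 0.6006, -0.0358]))
0.215 0.0225 (np.int64(296), array([ 0.6006, -0.0358]))
0.115 0.066 (np.int64(338), array([ 0.6016, -0.0358]))
```

View pics/w3c.png

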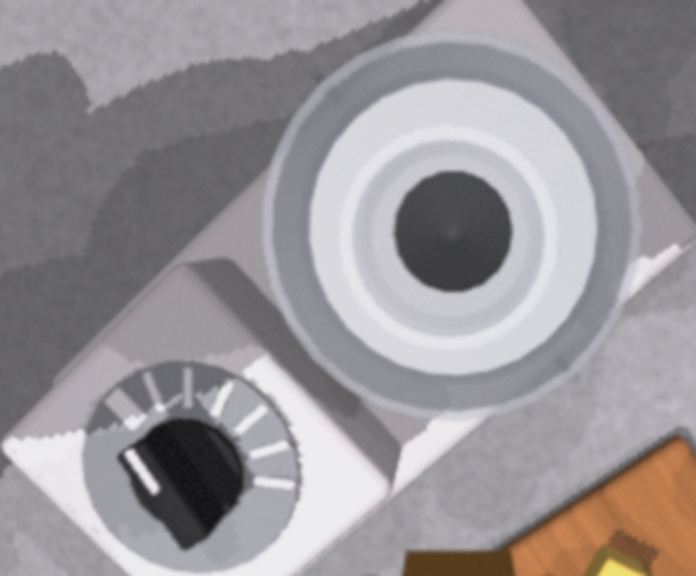

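The crop shows the pointer near the stop end of the dial, and I'll measure it later. The rim, jar and hub fits agree on a neck centre of (0.601,-0.036). Now I'll drop the first chunk.

Emit:
drive_tool([
  [[1.5,2,0],0],
  [[1.5,2.4,0],0],
  [[1.25,2,0],0],
  [[0,0,-1],0],
  [[0,0,-1.5],0],
  [[0,0,-1],0],
  [[0,0,-0.8],0],
  [[0,0,0],0],
  [[0,0,0],0],
  [[0,0,0],0],
])

```text
time: 16.85
ee_pos: [0.6017, -0.0342, 0.2271]
eef_rot: [0.887, 0.462, 0.0, 0.0]
ft_force: [0.4, -0.2, -0.4]
width: 0.0217
grip_force: 25.0
```

Emit:
drive_tool([
  [[0,0,0],0],
  [[0,0,0],0],
  [[0,0,0],0],
  [[0,0,0],0],
  [[0,0,0],0],
  [[0,0,2],0],
  [[0,0,2],0],
  [[-1,-4,0],0],
  [[-1,-5,0],0],
  [[-1,-5,0],0],
], hand=0.45)

```text
time: 18.1
ee_pos: [0.5711, -0.1754, 0.2668]
eef_rot: [0.886, 0.463, 0.0, 0.0]
ft_force: [0.7, 0.6, -0.5]
width: 0.048
grip_force: 0.0
```

Emit:
drive_tool([
  [[-1,-5,0],0],
  [[-1,-5,0],0],
  [[-1,-3,0],0],
  [[0,0,0],0],
  [[0,0,0],0],
  [[0,0,0],0],
  [[0,0,0],0],
  [[0,0,0],0],
  [[0,0,0],0],
  [[0,0,0],0],
])

```text
time: 19.35
ee_pos: [0.5415, -0.3041, 0.2666]
eef_rot: [0.887, 0.463, 0.0, 0.0]
ft_force: [-0.6, 0.7, 0.1]
width: 0.0482
grip_force: 0.0
```

```bash
cat > look.py <<'E'
from h import *
s=r.read_state(); c=shot('wrist')
y=Ro.from_quat(s['eef_rot']).as_matrix()[:,1]
print(s['time'],s['ee_pos'].round(4),'yaw',np.degrees(np.arctan2(y[1],y[0])).round(1),s['width'])
for q in chunks(c): print('w',np.round(q,3))
for n in('top','side'):
    for q in chunks(shot(n)) : print(n,np.round(q,3))
E
sed -i 's/<60: continue/<25: continue/' h.py; python3 look.py
```

```text
19.35 [ 0.5415 -0.3041  0.2666] yaw -34.9 0.04820825319239242
w [ 5.71000e-01 -2.18000e-01  2.22360e+01  2.09580e+01  1.16809e+02
  2.96179e+02  8.61620e+01  4.63000e+02]
w [ 5.70000e-01 -3.09000e-01  2.16850e+01  2.16440e+01  5.65960e+01
  3.44955e+02  1.59025e+02  4.02000e+02]
w [ 4.82000e-01 -3.16000e-01  2.23100e+01  2.20770e+01  6.51090e+01
  2.82898e+02  2.08598e+02  3.63000e+02]
top [ 5.70000e-01 -2.18000e-01  2.37100e+01  2.34460e+01  1.14978e+02
  3.76058e+02  1.97423e+02  5.20000e+01]
top [ 5.71000e-01 -3.05000e-01  2.41460e+01  1.08640e+01  1.43843e+02
  4.02462e+02  1.96154e+02  2.60000e+01]
top [2.97000e-01 6.70000e-01 9.86420e+01 7.41300e+01 1.78963e+02 1.08002e+02
 2.86937e+02 6.48000e+02]
side [3.02000e-01 6.96000e-01 1.17501e+02 1.01160e+02 9.00450e+01 1.95628e+02
 1.24327e+02 3.58000e+02]
side [ 5.64000e-01 -2.25000e-01  4.12120e+01  2.41740e+01  4.27320e+01
  3.46815e+02  2.76370e+02  9.20000e+01]
side [ 5.64000e-01 -3.17000e-01  3.56490e+01  2.27890e+01  5.68060e+01
  3.61701e+02  3.04906e+02  1.17000e+02]
side [ 4.77000e-01 -3.24000e-01  3.62880e+01  2.04720e+01  6.92670e+01
  3.27793e+02  3.17165e+02  1.21000e+02]
```

Emit:
drive_tool([
  [[-3,-0.6,-3],5],
  [[-3,-0.6,-4],5],
  [[0,0,-5],0],
  [[0,0,-5],0],
  [[0,0,-4],0],
  [[0,0,-1.6],0],
  [[0,0,-1],0],
  [[0,0,0],0],
  [[0,0,0],0],
  [[0,0,0],0],
])

```text
time: 20.75
ee_pos: [0.482, -0.3164, 0.0315]
eef_rot: [0.843, 0.538, 0.001, 0.001]
ft_force: [-0.9, -0.1, 0.5]
width: 0.0479
grip_force: 0.0
```

Emit:
drive_tool([
  [[0,0,0],0],
  [[0,0,0],0],
  [[0,0,0],0],
  [[0,0,0],0],
  [[0,0,0],0],
  [[0,0,1],0],
  [[0,0,5],0],
  [[0,0,6],0],
  [[0,0,6],0],
  [[0,0,6],0],
], hand=1)

```text
time: 22.0
ee_pos: [0.481, -0.3162, 0.2734]
eef_rot: [0.843, 0.538, 0.0, 0.0]
ft_force: [0.7, 0.3, -0.3]
width: 0.022
grip_force: 25.0
```

```bash
python3 - <<'E'
from h import *
s=shot('side');t=shot('top')
a=cv2.resize(s['color'][150:250,260:400],(560,400),interpolation=cv2.INTER_CUBIC);cv2.imwrite('pics/s3.png',a[:,:,::-1])
q=r.read_state();print(q['ee_pos'],q['width'])
E
```

```text
[ 0.48304287 -0.31813163  0.27782129] 0.022032951886774545
```

View pics/s3.png

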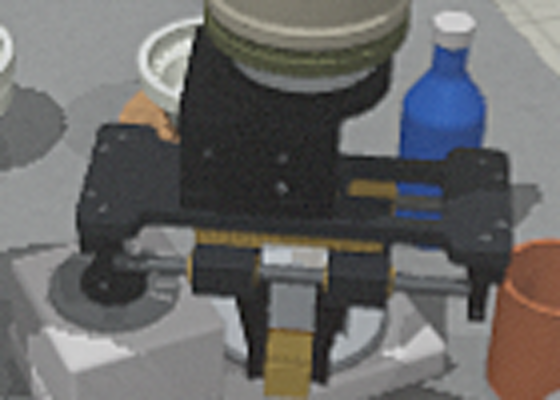

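The gripper hides the jar here and the held chunk is at (290,360), so I'll check the jar from the wrist later. Carrying on.

Emit:
drive_tool([
  [[1,2,0],0],
  [[1.7,4,0],0],
  [[1.9,4.5,0],0],
  [[1.9,4.5,0],0],
  [[1.9,4.5,0],0],
  [[1.7,4.5,0],0],
  [[1.2,3,0],0],
  [[0.6,1,0],0],
  [[0,0,0],0],
  [[0,0,0],0],
])

```text
time: 23.35
ee_pos: [0.6, -0.0383, 0.2708]
eef_rot: [0.844, 0.537, -0.0, 0.0]
ft_force: [-0.5, -0.4, 0.1]
width: 0.0213
grip_force: 25.0
```

Emit:
drive_tool([
  [[0.1,0.2,-1],0],
  [[0,0,-1.5],0],
  [[0,0,-1.2],0],
  [[0,0,-0.7],0],
  [[0,0,0],0],
  [[0,0,0],0],
  [[0,0,0],0],
  [[0,0,0],0],
  [[0,0,0],0],
  [[0,0,0],0],
])

```text
time: 24.6
ee_pos: [0.6015, -0.0341, 0.2266]
eef_rot: [0.843, 0.538, 0.0, 0.0]
ft_force: [0.4, -0.1, -0.5]
width: 0.0219
grip_force: 25.0
```

Emit:
drive_tool([
  [[0,0,0],0],
  [[0,0,0],0],
  [[0,0,0],0],
  [[0,0,0],0],
  [[0,0,0],0],
  [[0,0,2],0],
  [[0,0,2.5],0],
  [[-1,-4,0],0],
  [[-1,-5,0],0],
  [[-1,-5,0],0],
], hand=0.45)

```text
time: 25.85
ee_pos: [0.5711, -0.1754, 0.2717]
eef_rot: [0.843, 0.538, 0.0, 0.0]
ft_force: [1.0, -0.2, -0.2]
width: 0.0477
grip_force: 0.0
```

Emit:
drive_tool([
  [[-1,-5,0],0],
  [[-1,-5,0],0],
  [[0,-3.4,0],0],
  [[0,0,0],0],
  [[0,0,0],0],
  [[0,0,0],0],
  [[0,0,0],0],
  [[0,0,0],0],
  [[0,0,0],0],
  [[0,0,0],0],
])

```text
time: 27.1
ee_pos: [0.5515, -0.3081, 0.2716]
eef_rot: [0.843, 0.538, 0.0, 0.0]
ft_force: [0.4, 0.3, 0.6]
width: 0.0479
grip_force: 0.0
```

```bash
python3 look.py
```

```text
27.1 [ 0.5515 -0.3081  0.2716] yaw -24.9 0.04785912446755251
w [ 5.71000e-01 -2.18000e-01  2.26180e+01  2.07490e+01  1.17627e+02
  3.00923e+02  8.38260e+01  4.53000e+02]
w [ 5.70000e-01 -3.09000e-01  2.26560e+01  2.15670e+01  1.46874e+02
  3.36088e+02  1.62965e+02  3.96000e+02]
top [ 5.70000e-01 -2.18000e-01  2.38620e+01  2.24500e+01  1.19332e+02
  3.76118e+02  1.97471e+02  5.10000e+01]
top [ 5.69000e-01 -3.09000e-01  2.39730e+01  2.04460e+01  1.50689e+02
  4.03630e+02  1.96978e+02  4.60000e+01]
top [2.97000e-01 6.70000e-01 9.86420e+01 7.41300e+01 1.78963e+02 1.08014e+02
 2.86923e+02 6.49000e+02]
side [3.02000e-01 6.96000e-01 1.17481e+02 1.01138e+02 8.92080e+01 1.95673e+02
 1.24352e+02 3.58000e+02]
side [ 5.64000e-01 -2.26000e-01  4.17390e+01  2.37590e+01  4.50940e+01
  3.46833e+02  2.76500e+02  9.00000e+01]
side [ 5.64000e-01 -3.18000e-01  3.63730e+01  2.31320e+01  6.06830e+01
  3.61822e+02  3.04966e+02  1.18000e+02]
```

Emit:
drive_tool([
  [[1,-0.1,-3],-4],
  [[0.9,0,-4],-4],
  [[0,0,-5],0],
  [[0,0,-5],0],
  [[0,0,-4],0],
  [[0,0,-2.1],0],
  [[0,0,-1],0],
  [[0,0,0],0],
  [[0,0,0],0],
  [[0,0,0],0],
])

```text
time: 28.5
ee_pos: [0.5711, -0.3094, 0.0317]
eef_rot: [0.878, 0.478, 0.001, 0.001]
ft_force: [-0.9, 0.5, 0.6]
width: 0.0477
grip_force: 0.0
```

Emit:
drive_tool([
  [[0,0,0],0],
  [[0,0,0],0],
  [[0,0,0],0],
  [[0,0,0],0],
  [[0,0,0],0],
  [[0,0,1],0],
  [[0,0,5],0],
  [[0,0,6],0],
  [[0,0,6],0],
  [[0,0,6],0],
], hand=1)

```text
time: 29.75
ee_pos: [0.5701, -0.3091, 0.2735]
eef_rot: [0.879, 0.478, 0.0, 0.0]
ft_force: [1.7, -0.2, 0.4]
width: 0.0256
grip_force: 25.0
```

Emit:
drive_tool([
  [[0.1,1.5,0],0],
  [[0.5,3.5,0],0],
  [[0.5,4.5,0],0],
  [[0.5,4.5,0],0],
  [[0.5,4.5,0],0],
  [[0.5,4.5,0],0],
  [[0.4,3,0],0],
  [[0.1,1.3,0],0],
  [[0,0,0],0],
  [[0,0,0],0],
])

```text
time: 31.0
ee_pos: [0.6012, -0.0381, 0.2706]
eef_rot: [0.879, 0.477, -0.0, 0.0]
ft_force: [-0.1, -0.0, -1.1]
width: 0.0257
grip_force: 25.0
```

Emit:
drive_tool([
  [[0,0.2,-1],0],
  [[0,0,-1.5],0],
  [[0,0,-1.2],0],
  [[0,0,-0.7],0],
  [[0,0,0],0],
  [[0,0,0],0],
  [[0,0,0],0],
  [[0,0,0],0],
  [[0,0,0],0],
  [[0,0,0],0],
])

```text
time: 32.25
ee_pos: [0.6015, -0.0341, 0.2266]
eef_rot: [0.878, 0.478, 0.0, 0.0]
ft_force: [-0.4, 0.1, 0.5]
width: 0.026
grip_force: 25.0
```

Emit:
drive_tool([
  [[0,0,0],0],
  [[0,0,0],0],
  [[0,0,0],0],
  [[0,0,0],0],
  [[0,0,0],0],
  [[0,0,2],0],
  [[0,0,2.5],0],
  [[-1,-4,0],0],
  [[-1,-5,0],0],
  [[-1,-5,0],0],
], hand=0.45)

```text
time: 33.5
ee_pos: [0.5711, -0.1754, 0.2718]
eef_rot: [0.878, 0.478, 0.0, 0.0]
ft_force: [0.4, -0.5, -0.0]
width: 0.048
grip_force: 0.0
```

Emit:
drive_tool([
  [[-0.5,-4,0],0],
  [[-0.5,-2,0],0],
  [[0,0,0],0],
  [[0,0,0],0],
  [[0,0,0],0],
  [[0,0,0],0],
  [[0,0,0],0],
  [[0,0,0],0],
  [[0,0,0],0],
  [[0,0,0],0],
])

```text
time: 34.75
ee_pos: [0.5614, -0.2341, 0.2716]
eef_rot: [0.878, 0.478, -0.0, 0.0]
ft_force: [0.4, -0.2, 0.1]
width: 0.0477
grip_force: 0.0
```

```bash
python3 look.py
```

```text
34.75 [ 0.5614 -0.2341  0.2716] yaw -32.9 0.04767982227437647
w [ 5.71000e-01 -2.17000e-01  2.29330e+01  2.14120e+01  1.17863e+02
  3.19767e+02  1.51681e+02  4.07000e+02]
top [2.97000e-01 6.70000e-01 9.86420e+01 7.41300e+01 1.78963e+02 1.07939e+02
 2.86899e+02 6.44000e+02]
side [3.02000e-01 6.96000e-01 1.17501e+02 1.01160e+02 9.00450e+01 1.95628e+02
 1.24327e+02 3.58000e+02]
side [ 5.64000e-01 -2.25000e-01  4.12120e+01  2.34070e+01  4.27320e+01
  3.46796e+02  2.76495e+02  9.30000e+01]
```

Emit:
drive_tool([
  [[0.5,0.8,-2],-8],
  [[0.5,0.9,-3],-7],
  [[0,0,-4],-7],
  [[0,0,-5],-7],
  [[0,0,-4],0],
  [[0,0,-3],0],
  [[0,0,-2],0],
  [[0,0,-1.1],0],
  [[0,0,0],0],
  [[0,0,0],0],
])

```text
time: 36.15
ee_pos: [0.5722, -0.2174, 0.0317]
eef_rot: [0.97, 0.243, 0.001, 0.0]
ft_force: [-0.3, 0.2, -0.1]
width: 0.0481
grip_force: 0.0
```

Emit:
drive_tool([
  [[0,0,0],0],
  [[0,0,0],0],
  [[0,0,0],0],
  [[0,0,0],0],
  [[0,0,0],0],
  [[0,0,1],0],
  [[0,0,5],0],
  [[0,0,6],0],
  [[0,0,6],0],
  [[0,0,6],0],
], hand=1)

```text
time: 37.4
ee_pos: [0.5709, -0.2172, 0.2732]
eef_rot: [0.97, 0.243, 0.0, 0.0]
ft_force: [1.8, 0.2, -0.2]
width: 0.026
grip_force: 25.0
```

Emit:
drive_tool([
  [[0.1,1,0],0],
  [[0.4,2.5,0],0],
  [[0.5,3.5,0],0],
  [[0.5,3.5,0],0],
  [[0.5,3.5,0],0],
  [[0.5,2.5,0],0],
  [[0.4,1.5,0],0],
  [[0.1,0.2,0],0],
  [[0,0,0],0],
  [[0,0,0],0],
])

```text
time: 38.65
ee_pos: [0.6013, -0.0365, 0.2707]
eef_rot: [0.97, 0.242, 0.0, 0.0]
ft_force: [-0.0, -0.3, -1.3]
width: 0.0256
grip_force: 25.0
```

Emit:
drive_tool([
  [[0,0,-1],0],
  [[0,0,-1.5],0],
  [[0,0,-1.2],0],
  [[0,0,-0.7],0],
  [[0,0,0],0],
  [[0,0,0],0],
  [[0,0,0],0],
  [[0,0,0],0],
  [[0,0,0],0],
  [[0,0,0],0],
])

```text
time: 39.9
ee_pos: [0.6015, -0.0351, 0.2266]
eef_rot: [0.97, 0.243, 0.0, 0.0]
ft_force: [0.2, -0.1, 0.6]
width: 0.0254
grip_force: 25.0
```

Emit:
drive_tool([
  [[0,0,0],0],
  [[0,0,0],0],
  [[0,0,0],0],
  [[0,0,0],0],
  [[0,0,0],0],
  [[0,0,2],0],
  [[0,0,3],0],
  [[-2,-1.5,2],0],
  [[-4,-2.5,0],0],
  [[-4,-2.5,0],0],
], hand=0.45)

```text
time: 41.15
ee_pos: [0.5005, -0.101, 0.2966]
eef_rot: [0.97, 0.243, 0.0, 0.0]
ft_force: [0.1, -0.8, 1.1]
width: 0.0477
grip_force: 0.0
```

Emit:
drive_tool([
  [[-3,-2,0],0],
  [[0,0,0],0],
  [[0,0,0],0],
  [[0,0,0],0],
  [[0,0,0],0],
  [[0,0,0],0],
  [[0,0,0],0],
  [[0,0,0],0],
  [[0,0,0],0],
  [[0,0,0],0],
])

```text
time: 42.4
ee_pos: [0.4715, -0.1201, 0.2966]
eef_rot: [0.97, 0.243, 0.0, 0.0]
ft_force: [0.4, 0.6, -0.2]
width: 0.0476
grip_force: 0.0
```

```bash
python3 look.py; python3 - <<'E'
from h import *
import pickle
c=shot('wrist','w5.png'); pickle.dump(c,open('w5.pkl','wb'))
E
```

```text
42.4 [ 0.4715 -0.1201  0.2966] yaw -61.9 0.047557151616993684
top [2.97000e-01 6.70000e-01 9.86420e+01 7.41300e+01 1.78963e+02 1.08003e+02
 2.86912e+02 6.48000e+02]
side [3.02000e-01 6.96000e-01 1.17261e+02 1.01138e+02 8.92080e+01 1.95667e+02
 1.24333e+02 3.57000e+02]
```

View pics/w5.png

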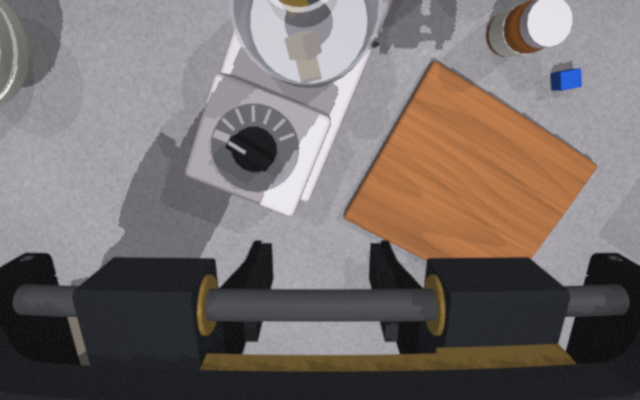

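The wrist view shows the board empty, two chunks in the jar at (300,45) and (310,68), and something golden at (296,3) by the neck. The selector is at (255,147). I'll move to look straight down the neck.

Emit:
drive_tool([
  [[2,1.5,0],0],
  [[2.5,1.5,0],0],
  [[1.5,1,0],0],
  [[0,0,0],0],
  [[0,0,0],0],
  [[0,0,0],0],
  [[0,0,0],0],
  [[0,0,0],0],
  [[0,0,0],0],
  [[0,0,0],0],
])

```text
time: 43.85
ee_pos: [0.5315, -0.0801, 0.2966]
eef_rot: [0.97, 0.243, 0.0, 0.0]
ft_force: [-0.2, 0.1, -0.8]
width: 0.0478
grip_force: 0.0
```

```bash
python3 - <<'E'
from h import *
import pickle
c=shot('wrist'); s=shot('side'); pickle.dump((c,s),open('w6.pkl','wb'))
P=px(c,[.601,-.036,.15]); S=px(c,[.467,-.052,.13]); print(P,S,px(s,[.601,-.036,.1]))
def crop(I,x0,y0,w,h,f): return cv2.resize(I[y0:y0+h,x0:x0+w],(w*f,h*f),interpolation=cv2.INTER_CUBIC)
x,y=int(P[0])-75,max(0,int(P[1])-75); u,v=int(S[0])-40,int(S[1])-35
print('jar',x,y,'sel',u,v)
o=np.zeros((600,800,3),np.uint8)
o[0:300,0:300]=crop(c['color'],x,y,150,150,2)
o[0:300,320:800]=0
a=crop(c['color'],u,v,80,50,6); o[0:300,320:800]=a
a=crop(s['color'],285,160,100,75,4); o[300:600,0:400]=a
a=crop(pickle.load(open('w5.pkl','rb'))['color'],205,95,98,75,4); o[300:600,408:800]=a
cv2.imwrite('pics/comp.png',o[:,:,::-1])
E
```

```text
(np.float64(313.72871197764357), np.float64(91.00736006081975)) (np.float64(263.2825346031096), np.float64(228.97307493429787)) (np.float64(334.19523552713116), np.float64(208.2791660358453))
jar 238 16 sel 223 193
```

View pics/comp.png

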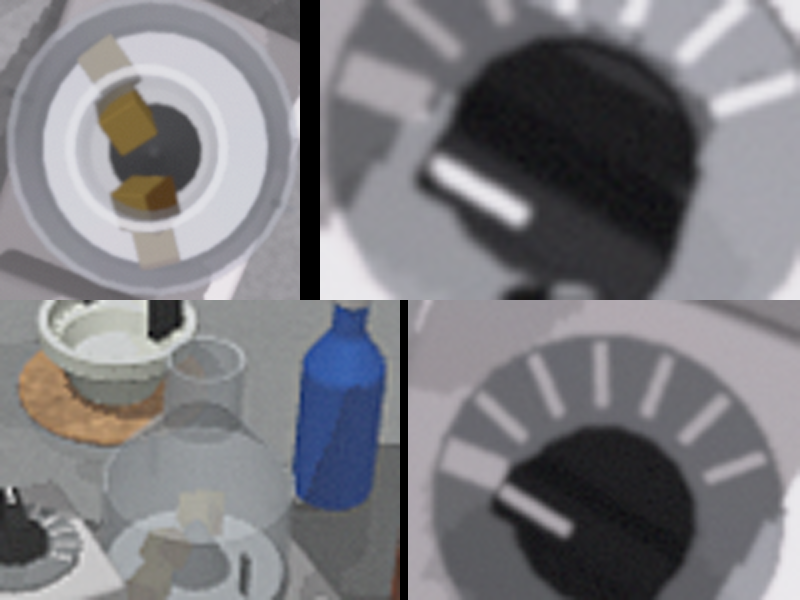

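All four chunks lie in the jar: two on the floor at (105,60) and (155,245) in the jar crop, and two against the hub at (130,120) and (145,195). None is in the neck. In the w5 dial crop the pointer runs (500,490)→(572,532) and the thick mark is at (475,465). I'll work out the angles.

```bash
python3 - <<'E'
from h import *
import pickle
c=pickle.load(open('w5.pkl','rb')); c6,_=pickle.load(open('w6.pkl','rb'))
f=lambda x,y:((x-408)/4+205,(y-300)/4+95)
g=lambda x,y:((x-320)/6+223,y/6+193)
L=[((443,455),(508,478)),((480,397),(524,440)),((533,355),(558,415)),((600,342),(602,407)),((668,358),(645,415)),((727,399),(683,440)),((765,458),(707,480))]
for z in (.10,.11):
    W=[(at(c,*f(*a),z)[:2],at(c,*f(*b),z)[:2]) for a,b in L]
    A=[];B=[]
    for a,b in W:
        d=b-a;n=np.array([-d[1],d[0]])/np.linalg.norm(d);A.append(n);B.append(n@a)
    ctr=np.linalg.lstsq(np.array(A),np.array(B),rcond=None)[0]
    print(z,ctr,[np.degrees(np.arctan2(*((a+b)/2-ctr)[::-1])).round(1) for a,b in W],[np.linalg.norm(a-ctr).round(4) for a,b in W])
for cc,a,b in((c,f(500,490),f(572,532)),(c6,g(432,162),g(528,218))):
    p,q=at(cc,*a,.136),at(cc,*b,.136); d=p-q; print('pointer',p,q,np.degrees(np.arctan2(d[1],d[0])),'to tip from ctr',np.degrees(np.arctan2(p[1]-ctr[1],p[0]-ctr[0])),np.linalg.norm(p[:2]-ctr))
# disc center z .110, pads edges
E
```

```text
0.1 [ 0.46521376 -0.04893091] [np.float64(96.3), np.float64(72.8), np.float64(49.7), np.float64(26.5), np.float64(3.6), np.float64(-19.6), np.float64(-42.7)] [np.float64(0.0413), np.float64(0.0405), np.float64(0.0413), np.float64(0.0414), np.float64(0.0413), np.float64(0.0416), np.float64(0.042)]
0.11 [ 0.46741567 -0.04987366] [np.float64(96.3), np.float64(72.8), np.float64(49.7), np.float64(26.5), np.float64(3.6), np.float64(-19.6), np.float64(-42.7)] [np.float64(0.0401), np.float64(0.0393), np.float64(0.0402), np.float64(0.0402), np.float64(0.0401), np.float64(0.0404), np.float64(0.0408)]
pointer [ 0.46771074 -0.02974226  0.136     ] [ 0.46672487 -0.04762361  0.136     ] 86.84425491193521 to tip from ctr 89.1602509555012 0.020133561785974058
pointer [ 0.46805305 -0.03025149  0.136     ] [ 0.46671922 -0.04732766  0.136     ] 85.53365844909595 to tip from ctr 88.13952861018407 0.01963251196943029
```

The stop mark is at 96.3° with marks 23.1° apart, so the processor yaw is about 6.3° and the third mark is at 27.5°. The dial axis, about (0.467,-0.0505), agrees with the jar geometry. The pointer reads roughly 87°, near the stop. I'll grip the bar with the jaws at about -2°.

Emit:
drive_tool([
  [[-1.5,0.7,0],8.5],
  [[-2,1,0],8.5],
  [[-2,1,0],8.5],
  [[-1,0.3,0],8.5],
  [[0,0,0],8.5],
  [[0,0,0],8.5],
  [[0,0,0],8.5],
  [[0,0,0],0],
  [[0,0,0],0],
  [[0,0,0],0],
])

```text
time: 45.2
ee_pos: [0.4665, -0.0502, 0.2966]
eef_rot: [0.722, 0.691, 0.0, 0.0]
ft_force: [0.1, -0.0, 0.6]
width: 0.0477
grip_force: 0.0
```

```bash
python3 - <<'E'
from h import *
import pickle
s=r.read_state(); c=shot('wrist'); pickle.dump(c,open('w7.pkl','wb')); c5=pickle.load(open('w5.pkl','rb')); c6,_=pickle.load(open('w6.pkl','rb'))
y=Ro.from_quat(s['eef_rot']).as_matrix()[:,1]; print(s['ee_pos'],np.degrees(np.arctan2(y[1],y[0])))
print('bar px now',[np.round(px(c,[.4668,-.0505+d,.136])) for d in(-.02,0,.02)])
f=lambda x,y:((x-408)/4+205,(y-300)/4+95)
g=lambda x,y:((x-320)/6+223,y/6+193)
print(tri(c5,f(500,490),c6,g(432,162)),tri(c5,f(572,532),c6,g(528,218)))
E
```

```text
[ 0.46645256 -0.05015041  0.29657003] -2.5153472285894276
bar px now [array([321., 208.]), array([320., 186.]), array([320., 165.])]
(array([ 0.46792725, -0.03001799,  0.13615852]), np.float64(0.0005922441394833236)) (array([ 0.46647213, -0.04743937,  0.13524911]), np.float64(0.00024395254794683498))
```

Emit:
drive_tool([
  [[0,0,-3],0],
  [[0,0,-4],0],
  [[0,0,-4],0],
  [[0,0,-3],0],
  [[0,0,-1.5],0],
  [[0,0,-1],0],
  [[0,0,-0.5],0],
  [[0,0,-0.4],0],
  [[0,0,0],0],
  [[0,0,0],0],
])

```text
time: 46.5
ee_pos: [0.4667, -0.0501, 0.1229]
eef_rot: [0.722, 0.692, 0.0, 0.0]
ft_force: [0.1, 0.9, 0.4]
width: 0.048
grip_force: 0.0
```

Emit:
drive_tool([
  [[0,0,0],0],
  [[0,0,0],0],
  [[0,0,0],0],
  [[0,0,0],0],
  [[0,0,0],0],
  [[0,0,0],0],
  [[0,0,0],0],
  [[0,0,0],0],
  [[0,0,0],0],
  [[0,0,0],0],
], hand=1, newtons=40)

```text
time: 47.75
ee_pos: [0.4661, -0.0501, 0.1225]
eef_rot: [0.722, 0.692, -0.0, -0.0]
ft_force: [-4.4, 0.2, 5.6]
width: 0.0125
grip_force: 40.0
```

```bash
python3 -c "
from h import *
s=r.read_state();y=Ro.from_quat(s['eef_rot']).as_matrix()[:,1]; print(s['ee_pos'],np.degrees(np.arctan2(y[1],y[0])),s['width'],s['grip_force'],s['ft_force'],s['torque'])"
```

```text
[ 0.46605747 -0.05012251  0.12253907] -2.4034424256280777 0.012465140391566753 40.00063624698669 [-4.42505274  0.17591922  5.61524774] [-4.48019341e-02  1.13923995e+00  5.14421545e-04]
```

Emit:
drive_tool([
  [[0,0,0],-5],
  [[0,0,0],-5],
  [[0,0,0],-4.2],
  [[0,0,0],0],
  [[0,0,0],-6],
  [[0,0,0],-6],
  [[0,0,0],-6],
  [[0,0,0],-5],
  [[0,0,0],0],
  [[0,0,0],0],
])

```text
time: 49.0
ee_pos: [0.4662, -0.0501, 0.1226]
eef_rot: [0.905, 0.426, -0.0, -0.0]
ft_force: [-5.0, 0.6, 5.2]
width: 0.0128
grip_force: 40.0
```

```bash
python3 -c "
from h import *
s=r.read_state();y=Ro.from_quat(s['eef_rot']).as_matrix()[:,1]; print(s['ee_pos'],np.degrees(np.arctan2(y[1],y[0])),s['width'],s['grip_force'],s['ft_force'],s['torque'])"
```

```text
[ 0.4661589  -0.05014653  0.12255194] -39.518183581466666 0.012786310737706547 40.00043466221541 [-5.04213575  0.58048628  5.17945713] [-9.79050704e-02  1.20572992e+00  1.90342956e-04]
```

Emit:
drive_tool([
  [[0,0,0],-6],
  [[0,0,0],-6],
  [[0,0,0],-6],
  [[0,0,0],-5],
  [[0,0,0],0],
  [[0,0,0],0],
  [[0,0,0],0],
  [[0,0,0],0],
  [[0,0,0],0],
  [[0,0,0],0],
])

```text
time: 50.25
ee_pos: [0.4662, -0.0502, 0.1225]
eef_rot: [0.971, 0.238, -0.0, -0.0]
ft_force: [-4.4, -1.0, 5.2]
width: 0.0126
grip_force: 40.0
```

Emit:
drive_tool([
  [[0,0,0],0],
  [[0,0,0],0],
  [[0,0,0],0],
  [[0,0,0],0],
  [[0,0,0],0],
  [[0,0,1],0],
  [[0,0,3],0],
  [[0,0,5],0],
  [[0,0,5],0],
  [[0,0,4],0],
], hand=0.4)

```text
time: 51.5
ee_pos: [0.4666, -0.0506, 0.3053]
eef_rot: [0.972, 0.236, 0.001, -0.0]
ft_force: [0.4, 0.6, -0.1]
width: 0.0522
grip_force: 0.0
```

Emit:
drive_tool([
  [[-1,-1,0],0],
  [[-2,-2,0],0],
  [[-2,-2,0],0],
  [[0,0,0],0],
  [[0,0,0],0],
  [[0,0,0],0],
  [[0,0,0],0],
  [[0,0,0],0],
  [[0,0,0],0],
  [[0,0,0],0],
])

```text
time: 52.75
ee_pos: [0.4165, -0.1001, 0.3026]
eef_rot: [0.972, 0.237, 0.0, 0.0]
ft_force: [0.5, 0.3, 0.3]
width: 0.0526
grip_force: 0.0
```

```bash
python3 - <<'E'
from h import *
import pickle
print(r.read_state()['ee_pos'])
c=shot('wrist'); t=shot('top'); s=shot('side'); pickle.dump((c,t,s),open('w8.pkl','wb'))
S=px(c,[.467,-.0505,.12]); u,v=int(S[0])-50,max(0,int(S[1])-50); print('sel',u,v)
cr=lambda I,x0,y0,w,h,f: cv2.resize(I[y0:y0+h,x0:x0+w],(w*f,h*f),interpolation=cv2.INTER_CUBIC)
o=np.zeros((600,800,3),np.uint8)
o[0:400,0:400]=cr(c['color'],u,v,100,100,4)
o[0:400,400:800]=cr(s['color'],200,120,200,200,2)
o[400:600,0:400]=cr(t['color'],180,140,200,100,2)
o[400:600,400:800]=cr(c['color'],u,max(0,v-50),200,100,2)
cv2.imwrite('pics/fin.png',o[:,:,::-1])
E
```

```text
[ 0.4164876  -0.10007799  0.30256292]
sel 248 57
```

View pics/fin.png

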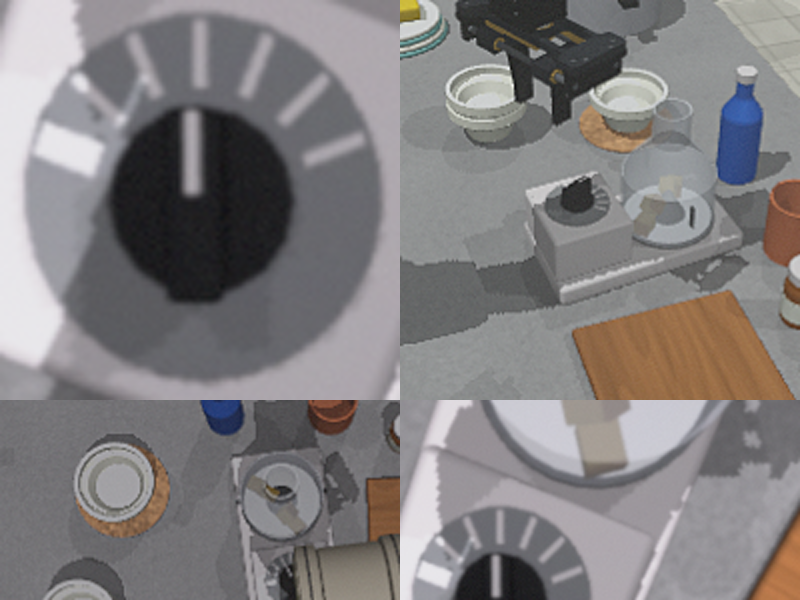

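The pointer, (187,110)→(193,193), faces the third mark after the thick one, at (200,55). The bowl is on the mat and the chunks are in the jar. I'll check the pointer angle numerically.

```bash
python3 - <<'E'
from h import *
import pickle
c,_,_=pickle.load(open('w8.pkl','rb'))
f=lambda x,y:(x/4+248-.4,y/4+57-.4)
def ang(a,b,z):
    d=at(c,*f(*a),z)-at(c,*f(*b),z); return np.degrees(np.arctan2(d[1],d[0]))
crop=cv2.resize(c['color'][57:157,248:348],(400,400),interpolation=cv2.INTER_CUBIC).astype(int).sum(2)
ys,xs=np.nonzero((crop>330)*(np.add.outer(np.arange(400),0*np.arange(400))>112)*(np.add.outer(0*np.arange(400),np.arange(400))>165)*(np.add.outer(0*np.arange(400),np.arange(400))<220)*(np.add.outer(np.arange(400),0*np.arange(400))<200))
vx,vy,x0,y0=cv2.fitLine(np.c_[xs,ys].astype(np.float32),2,0,.01,.01).ravel(); print(len(xs),x0,y0,vx,vy)
if vy>0: vx,vy=-vx,-vy
print('pointer',ang((x0+40*vx,y0+40*vy),(x0-40*vx,y0-40*vy),.136),'m0',ang((38,138),(100,162),.1),'m2',ang((135,40),(155,92),.1),'m3',ang((200,20),(201,87),.1),'m4',ang((268,38),(248,94),.1))
E
```

```text
1283 191.51753 152.97505 0.004701434 0.999989
pointer 26.712736901389892 m0 96.26352325117253 m2 48.024195793173625 m3 27.45653266394708 m4 6.736927997698259
```

```bash
python3 -c "
from bench import r
print(r.close_job())"
```

```text
the job is handed in; nothing more can be done
None
```

I handed the job in after about 53 s of the 210 s: the top bowl stands centred on the mat, all four cheese chunks are in the jar, and the selector is on the third mark after the stop (pointer measured within 1° of it); the verdict itself was not shown.

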